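# Refit the rinse tank's lid with its hinge pin

## Task

The small rinse tank for the mixing spatulas has been cleaned out and its lid has to be hinged on again. Lay the lid on the tank with its hinge knuckle between the tank's two knuckles, then thread the hinge pin lengthways through all three knuckles, from either end, until the shoulder of its handle rests against the outer knuckle. Leave the lid lying shut, and leave the tape, cup and tin where they are.

Things in the scene. Friction and masses are not known exactly. Their poses are not given: they have to be found in the camera images.
- tank: Open steel rinse tank fixed to the bench, upright, 160 mm (x) by 220 mm (y), rim 100 mm above the bench, turned inwards 12 mm (opening 136 x 196 mm). Origin on the bench under its centre; x points to its hinge side, y along the hinge, z up.
- tank_hinge (a point): Point on the tank's hinge axis midway between its two fixed knuckles: 96 mm in the tank's +x from its centre, 32 mm above the rim (132 mm above the bench). Axes as the tank's; y is the hinge axis. Each knuckle is a tube along y, 28 mm outside, 18 mm bore, 24 mm long, spanning 30 to 54 mm from this point, one on each side.
- lid: Loose steel lid (0.4 to 0.7 kg): 3 mm plate 156 mm (x) by 212 mm (y) on a tapered lip 14 mm deep that drops into the tank's opening with 4 mm of play all round. Starts on the bench, standing on the lip. Origin under its centre at the lip's bottom; x points to its hinge edge, z up. Seated, its axes agree with the tank's and its plate rests on the rim.
- lid_handle (a point): Centre of the lid's bar handle: bar 12 x 12 mm in section, 106 mm long along the lid's y with a post at each end (43 mm free either side of the centre), 40 mm above the plate's top, 10 mm in +x from the lid's centre, about over its centre of mass; 57 mm above the bench at the start.
- lid_knuckle (a point): Middle of the lid's knuckle, on its axis: 86 mm in +x and 11 mm below lid_handle. A tube along the lid's y, 28 mm outside, 18 mm bore, 46 mm long. Lid seated and in line: this point is at tank_hinge, with 7 mm between the lid's knuckle and each of the tank's. The seated lid slides within its play; the pin's taper draws it into line.
- pin: Steel hinge pin (0.13 to 0.25 kg), 180 mm long, lying flat on the bench at the start: a 14 mm rod with a flat loop handle. Origin at half its length, on its underside; x points along the pin from handle to tip. It goes into the hinge level, from either end.
- pin_handle (a point): Centre of the pin's handle, on the pin's axis, 7 mm above the bench at the start; axes as the pin's. The handle is a flat rectangular loop 52 mm long (x), 32 mm wide (y) with straight parallel sides, 14 mm thick (z). The pin balances about 42 mm ahead (+x) of this point.
- pin_shoulder (a point): Point on the pin's axis at the front edge of its handle (the shoulder), where the rod begins: 26 mm in +x from pin_handle. With the pin home it is against the outer face of one of the tank's knuckles, 54 mm along the hinge axis from tank_hinge.
- pin_tip (a point): Tip of the pin, on its axis, 154 mm in +x from pin_handle and 128 mm from the shoulder. The last 16 mm of the rod taper from 14 to 5 mm.
- tape: Bystander: roll of masking tape lying flat, 96 mm across, 36 mm high; origin under its centre.
- cup: Bystander: clear plastic mixing cup, 86 mm across, 85 mm high; origin under its centre.
- tin: Bystander: shut paint tin, 90 mm across, 75 mm high; origin under its centre.
Mind the look-alikes: they are no part of the job. Of the things that look like the pin, the smaller one is meant.

How it is judged (in metres and radians):
On the way:
1. the lid lies on the tank, its knuckle between the tank's knuckles (x of lid_knuckle in the frame of tank_hinge between -0.008 and 0.008 m and y of lid_knuckle in the frame of tank_hinge between -0.008 and 0.008 m and z of lid_knuckle in the frame of tank_hinge between -0.005 and 0.005 m and angle between the z axis of lid_knuckle and the z axis of tank_hinge, either way round below 0.06 rad), for 0.2 s.
At the end, for the whole second after the job is handed in: Lid level on the rim (5 mm, 3.5 deg), its knuckle in line with the tank's (6 mm across, 9 mm along); pin along the hinge axis (4.5 deg, 5 mm) through all three knuckles, shoulder within 6 mm of the outer knuckle's face, tip out at the other end; at rest; bystanders within 30 mm, upright (x of lid_knuckle in the frame of tank_hinge between -0.006 and 0.006 m and y of lid_knuckle in the frame of tank_hinge between -0.009 and 0.009 m and z of lid_knuckle in the frame of tank_hinge between -0.005 and 0.005 m and angle between the z axis of lid_knuckle and the z axis of tank_hinge, either way round below 0.06 rad and angle between the x axis of pin_handle and the y axis of tank_hinge, either way round below 0.08 rad and x of pin_shoulder in the frame of tank_hinge between -0.005 and 0.005 m and z of pin_shoulder in the frame of tank_hinge between -0.006 and 0.006 m and ((y of pin_shoulder in the frame of tank_hinge between 0.051 and 0.06 m and y of pin_tip in the frame of tank_hinge below -0.06 m) or (y of pin_shoulder in the frame of tank_hinge between -0.06 and -0.051 m and y of pin_tip in the frame of tank_hinge above 0.06 m)) and linear speed of each of lid, pin below 0.02 m/s); the robot touches nothing.
It fails at once if the tape, cup or tin is moved more than 30 mm (distance of any of tape, cup, tin from where it was at the start of the episode above 0.03 m).
It fails at once if the cup or the tin is tipped over (angle between any of cup, tin's own z axis and vertical above 0.6 rad).
It also fails if it takes over 67 s, if anything falls off the work surface, if the arm or the gripper's body presses on something with over 40 N, if the wrist force passes 120 N, or if a joint passes its speed limit or range.

## Robot

A 7-joint arm with a two-finger parallel gripper is mounted at the origin on the work surface. World frame = base frame: x ahead of the robot, y to its left, z up, the work surface at z = 0. Lengths are in m, angles in degrees, forces in N, time in s.
With the tool pointing down it reaches from about 0.425 to 0.875 m from the base axis. Payload 4.7 kg.
Tool frame: the origin (TCP) lies at the very end of the fingers, on their centre line; the grasp point (between the pads) lies 19 mm behind it (pinch_z is the distance from the TCP to the grasp point, in m); z points along the fingers, y is the direction in which the jaws open and shut (so a half turn about z gives the same grasp; the last joint's range is limited). The gripper opens to 87 mm and grips with 3 to 60 N. Pads are 19 mm wide; open, the fingers measure 117 mm over their backs; the gripper's body (75 mm by 190 mm) begins 51 mm behind the grasp point.
Start: joints at [-68.921, 18.392, -4.016, 83.108, 1.295, 78.541, -3.26], TCP at [0.225, 0.61, 0.223] pointing down, gripper open.
Joint ranges: [-163.93, 163.93], [-17.29, 119.83], [-79.2, 71.16], [3.27, 140.29], [-89.18, 269.18], [5.43, 117.66], [-154.24, 154.24]. Speed limits (degrees/s): [147.25, 147.25, 180, 180, 180, 180, 180].

## Interface

Orientations are given as [roll, pitch, yaw] about the fixed x, y, z axes, in that order (R = Rz(yaw) Ry(pitch) Rx(roll)).
In Python, from cell import get_obs, read_camera, camera_params, sign_off, pinch_z gives the robot as it stands.
- The arm moves only by the shell command python3 -m handwheel 'ROWS' [FORCE]. ROWS is JSON, a list of rows, each a list of 5 numbers: the finger opening in m, from 0 to 0.087, then the shift along the tool's x, y, z in m, then the turn about the tool's z in rad. In form: [[jaw, tx, ty, tz, twist], ...]. A call has 1 to 20 rows; each row is the pose to reach, as a shift and turn from the pose commanded when the call began, along the tool's axes at that moment; what a row does not reach only later rows make up. A row lasts 1/10 s, in which the tool goes at most 50 mm and 8.59 degrees, less where a joint would pass 70% of its speed; a pose out of reach is approached as far as the arm can. A call with a gripper value outside its range is refused whole. The fingers move at their own pace and stop on an object; FORCE is the grip in N (left out, the last holds). Time passes only in rows, so rows that repeat a pose let the fingers close. It gives the time, the measured TCP pose, the force and the opening at its end, in the units of the state.
- get_obs(): the state, without advancing time (a new reading comes with each control period).
- read_camera(name): name is "scene" or "top" or "wrist"; returns the picture (420x560x3 uint8, blue, green, red); there is no depth.
- camera_params(name): a dict with "camera_matrix" (3x3 intrinsics, pixels), "R" (3x3) and "t" (3): a world point X has camera coordinates R X + t. Camera axes: x right, y down, z forward; pixel columns grow to the right and rows downward; lengths in m; the calibration is good to about 2 mm. A picture is of the moment at which its call begins: read the wrist's pose just before it. camera_params takes no time and is no camera call; for the wrist camera it gives the pose at the moment of the call.
- sign_off(): hands the job in, once; it reports no verdict.
The state is a dict: "time_s": time; "qpos": joint angles; "joint_velocities": joint speeds; "effort": joint torques, N m; "tool_pos": TCP position; "tool_rot": TCP orientation; "force": force on the tool from outside, world axes, zero at the start; "wrist_torque": the same for the moment, N m; "grip_width": finger opening in m.
Only numpy, scipy, OpenCV 4.12 (cv2) and the standard library are available. Lean on these libraries where they do the work, as an engineer would, in place of code of your own. Each camera call takes 0.05 s, during which the arm holds its last target.

## Working session

There is one attempt and no reset: what is moved stays moved. The work goes in short steps, Python scripts to look and compute and a shell command to move; the robot and the scene stay as the last step left them, time stands still between calls to the robot, and variables do not carry over. Pictures are saved under pics/ and viewed, and the job is handed in when it is done.

```bash
mkdir -p pics; ls
python3 - <<'E'
from cell import *
import cv2,numpy as np
o=get_obs();print(o);print(pinch_z)
for n in["scene","top","wrist"]:
    p=camera_params(n);print(n,p);cv2.imwrite(f"pics/{n}0.png",read_camera(n))
E
```

```text
pics
{'time_s': 0.0, 'qpos': array([-68.92159414,  18.43925405,  -4.01526588,  83.17568038,
         1.29476486,  78.5411969 ,  -3.2621588 ]), 'joint_velocities': array([-0.05256972, -0.02169339, -0.03448435, -0.02803009,  0.01219315,
        0.0313594 ,  0.01778929]), 'effort': array([-8.29036526e-05, -4.91290820e+01, -4.04097531e-01, -3.12527168e+01,
       -6.40581502e-02,  4.36853862e-02,  1.88960403e-04]), 'tool_pos': array([0.22504896, 0.60919653, 0.22145246]), 'tool_rot': array([-1.79889100e+02,  5.68276309e-03,  1.59728909e+02]), 'force': array([ 0.32523564, -0.66046481,  0.01937405]), 'wrist_torque': array([ 0.00810988, -0.0285468 ,  0.03244462]), 'grip_width': 0.08662986491249784}
0.0187
scene {'camera_matrix': array([[423.26563481,   0.        , 277.03234705],
       [  0.        , 423.26563481, 205.13998935],
       [  0.        ,   0.        ,   1.        ]]), 'R': array([[-0.06749508,  0.99769025,  0.00765341],
       [ 0.78204208,  0.05766653, -0.62055198],
       [-0.61956   , -0.03589892, -0.78412797]]), 't': array([ 0.03207357, -0.31463958,  1.52059593])}
top {'camera_matrix': array([[402.98495238,   0.        , 285.42837321],
       [  0.        , 402.98495238, 199.44382724],
       [  0.        ,   0.        ,   1.        ]]), 'R': array([[ 0.00364491, -0.99961692,  0.02743584],
       [-0.98098246, -0.0088986 , -0.19389232],
       [ 0.19406218, -0.02620736, -0.9806391 ]]), 't': array([-0.03438184,  0.48520392,  1.14428052])}
wrist {'camera_matrix': array([[295.64226935,   0.        , 284.78087851],
       [  0.        , 295.64226935, 209.06818006],
       [  0.        ,   0.        ,   1.        ]]), 'R': array([[ 0.34507614,  0.93857164, -0.00239708],
       [ 0.90287865, -0.33125341,  0.27400971],
       [ 0.25638371, -0.09671848, -0.96172394]]), 't': array([-0.6495729 , -0.03330623,  0.39113212])}
```

View pics/scene0.png

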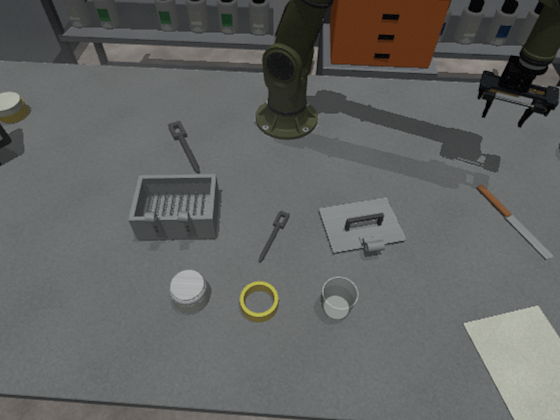

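View pics/top0.png

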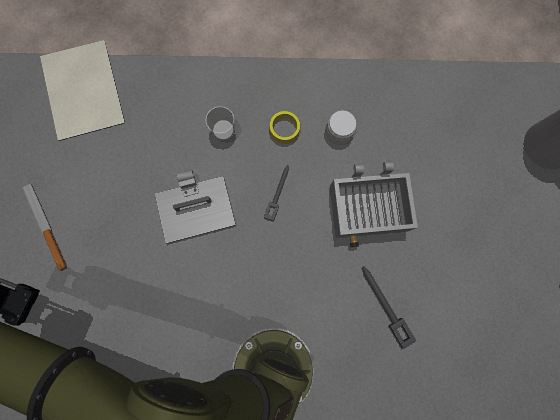

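View pics/wrist0.png

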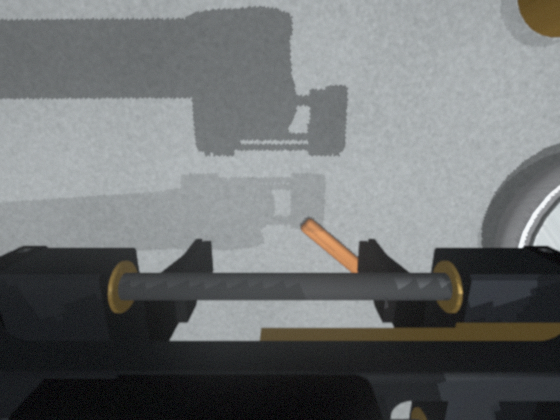

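```bash
cat > h.py <<'E'
import numpy as np,cv2
from cell import *
def ray(p,uv,z):
    K,R,t=p["camera_matrix"],np.array(p["R"]),np.array(p["t"])
    d=R.T@np.linalg.inv(K)@np.array([uv[0],uv[1],1.]);c=-R.T@t
    return c+d*(z-c[2])/d[2]
def proj(p,X):
    x=p["camera_matrix"]@(np.array(p["R"])@np.array(X)+np.array(p["t"]));return x[:2]/x[2]
def tool(dx,dy,yaw):  # world shift -> tool tx,ty (tool pointing down)
    a=np.radians(yaw);return dx*np.cos(a)+dy*np.sin(a), dx*np.sin(a)-dy*np.cos(a)
E
python3 - <<'E'
import cv2
im=cv2.imread("pics/top0.png")
a=im[150:255,140:245];b=im[150:255,320:425]
cv2.imwrite("pics/topz.png",cv2.hconcat([cv2.resize(x,None,fx=3.8,fy=3.8,interpolation=cv2.INTER_CUBIC) for x in(a,b)]))
from h import *
p=camera_params("top")
for n,uv,z in[("lidhandle",(194,204),.063),("lidkn",(187,180),.046),("pinhandle",(271,212),.007),("pintip",(287,167),.007),("knL",(360,168),.13),("knR",(389,167),.13),("tin",(343,124),.075),("cup",(221,130),0),("tape",(285,126),.03)]: print(n,ray(p,uv,z).round(3))
E
```

```text
lidhandle [0.467 0.234 0.063]
lidkn [0.542 0.261 0.046]
pinhandle [0.454 0.011 0.007]
pintip [ 0.596 -0.037  0.007]
knL [ 0.561 -0.238  0.13 ]
knR [ 0.565 -0.321  0.13 ]
tin [ 0.713 -0.203  0.075]
cup [0.718 0.173 0.   ]
tape [ 0.722 -0.03   0.03 ]
```

View pics/topz.png

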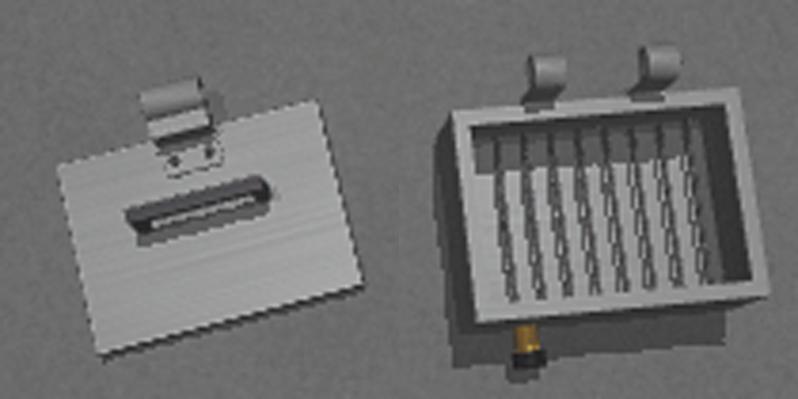

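Run:
```python
from h import *
p=camera_params("wrist");o=get_obs()
c=-p["R"].T@p["t"];print(c,o["tool_pos"],tool(*(c-o["tool_pos"])[:2],o["tool_rot"][2]),c[2]-o["tool_pos"][2]); print(ray(p,(280,209),0.05), proj(p,o["tool_pos"]))
# lid corners from top
t=camera_params("top")
def P(x,y,s): return (140+x/3.8,150+y/3.8) if s==0 else (320+(x-399)/3.8,150+y/3.8)
for q in[(58,167),(318,100),(364,287),(100,356)]: print("lid",ray(t,P(*q,0),.017).round(4))
for q in[(452,112),(738,90),(768,294),(477,322)]: print("tank",ray(t,P(*q,1),.1).round(4))
```

```text
[0.15395418 0.63650303 0.38387502] [0.22509564 0.60934359 0.22173516] (np.float64(0.07614490011458183), np.float64(0.000834067322131607)) 0.16213986511936634
[0.24097557 0.59776649 0.05      ] [283.78596876 257.23139109]
lid [0.5049 0.3609 0.017 ]
lid [0.5619 0.157  0.017 ]
lid [0.4107 0.116  0.017 ]
lid [0.3554 0.3187 0.017 ]
tank [ 0.5347 -0.1687  0.1   ]
tank [ 0.5542 -0.3873  0.1   ]
tank [ 0.3984 -0.4009  0.1   ]
tank [ 0.3762 -0.184   0.1   ]
```

```bash
python3 -m handwheel '[[0.087,-0.03,-0.022,0,0.1],[0.087,-0.07,-0.05,0,0.22],[0.087,-0.11,-0.08,0,0.34],[0.087,-0.15,-0.11,0,0.46],[0.087,-0.19,-0.14,0,0.58],[0.087,-0.23,-0.17,0,0.7],[0.087,-0.27,-0.2,0,0.8],[0.087,-0.31,-0.228,0,0.9],[0.087,-0.34,-0.25,0,0.946],[0.087,-0.356,-0.261,0,0.946],[0.087,-0.356,-0.261,0,0.946],[0.087,-0.356,-0.261,0,0.946]]' 40
python3 - <<'E'
from h import *
o=get_obs();print(o["time_s"],o["tool_pos"],o["tool_rot"],o["force"])
p=camera_params("wrist");im=read_camera("wrist");cv2.imwrite("pics/w1.png",im);np.save("w1.npy",p,allow_pickle=True)
E
```

```text
time_s: 1.35
tool_pos: [0.4683, 0.2421, 0.2224]
tool_rot: [-180.0, -0.0, 105.5]
force: [-0.5, 0.1, -0.0]
grip_width: 0.0872
1.35 [0.46826121 0.24212252 0.22236768] [-1.79969251e+02 -4.29327537e-02  1.05523363e+02] [-0.46339949  0.12773371 -0.02294902]
```

View pics/w1.png

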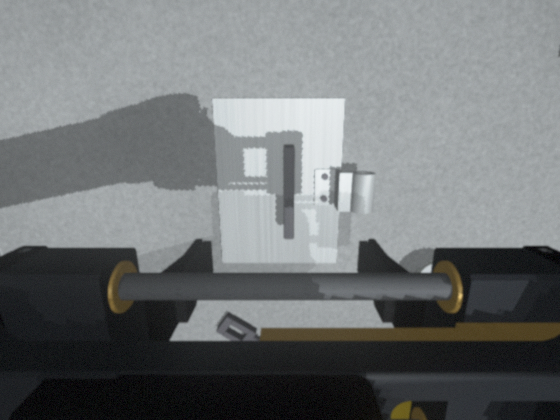

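```bash
python3 - <<'E'
from h import *
p=camera_params("wrist")
for q,z in[((289.3,145),.063),((289,239),.063),((289,192),.063),((213.5,98.5),.017),((343.5,98.5),.017),((366,192),.06)]: print(q,ray(p,q,z).round(4))
print(proj(p,(0.468,.2415,.063)))
E
python3 -c "
import cv2
i=cv2.imread('pics/w1.png')[90:280,200:390];cv2.imwrite('pics/w1z.png',cv2.resize(i,None,fx=3,fy=3,interpolation=cv2.INTER_CUBIC))"
```

```text
(289.3, 145) [0.4568 0.2975 0.063 ]
(289, 239) [0.4859 0.1943 0.063 ]
(289, 192) [0.4705 0.2481 0.063 ]
(213.5, 98.5) [0.3583 0.322  0.017 ]
(343.5, 98.5) [0.5045 0.3631 0.017 ]
(366, 192) [0.5539 0.2709 0.06  ]
[285.19439225 196.97982767]
```

View pics/w1z.png

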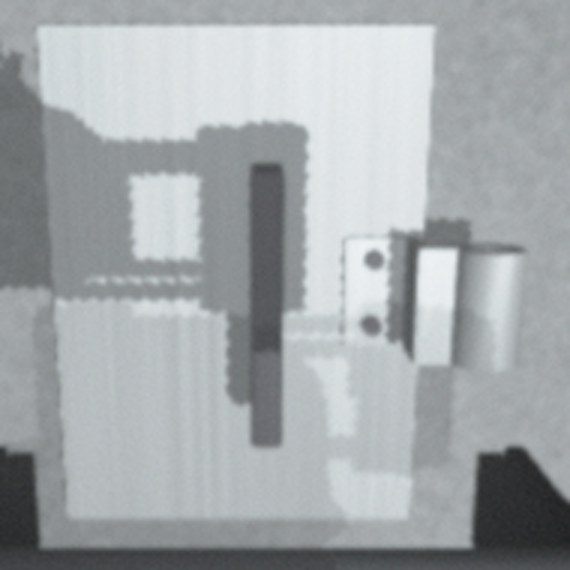

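```bash
python3 -m handwheel '[[0.04,0.003,0.004,0.03,0],[0.04,0.003,0.004,0.075,0],[0.04,0.003,0.004,0.12,0],[0.04,0.003,0.004,0.155,0],[0.04,0.003,0.004,0.175,0],[0.04,0.003,0.004,0.183,0],[0.04,0.003,0.004,0.183,0],[0.0,0.003,0.004,0.183,0],[0.0,0.003,0.004,0.183,0],[0.0,0.003,0.004,0.183,0],[0.0,0.003,0.004,0.183,0],[0.0,0.003,0.004,0.183,0]]' 60
```

```text
time_s: 2.6
tool_pos: [0.472, 0.2457, 0.0402]
tool_rot: [180.0, -0.0, 105.5]
force: [-0.8, 0.7, 3.1]
grip_width: 0.0109
```

Run:
```python
import cv2
im=cv2.imread("pics/scene0.png")[165:250,120:230]
cv2.imwrite("pics/sz.png",cv2.resize(im,None,fx=7,fy=7,interpolation=cv2.INTER_CUBIC))
im=cv2.imread("pics/top0.png")[155:245,325:425]
cv2.imwrite("pics/tz.png",cv2.resize(im,None,fx=6.5,fy=6.5,interpolation=cv2.INTER_CUBIC))
```

```text
(no output)
```

View pics/sz.png

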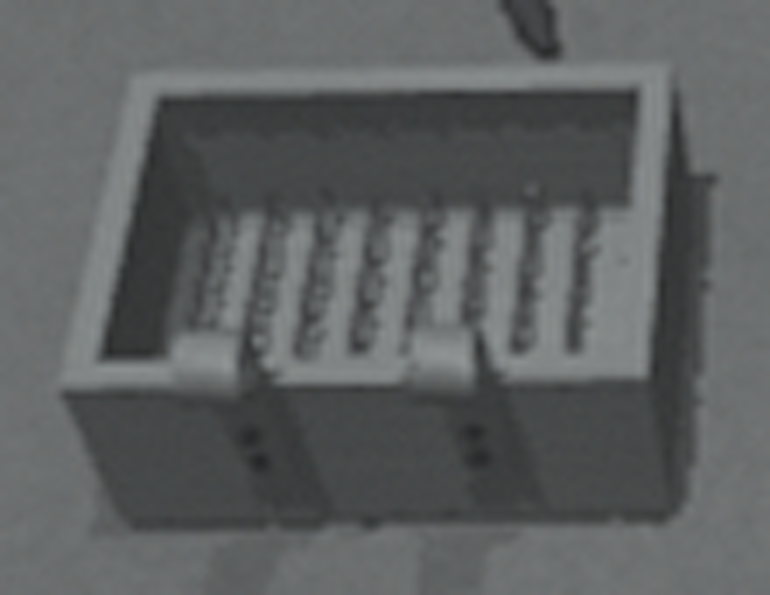

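View pics/tz.png

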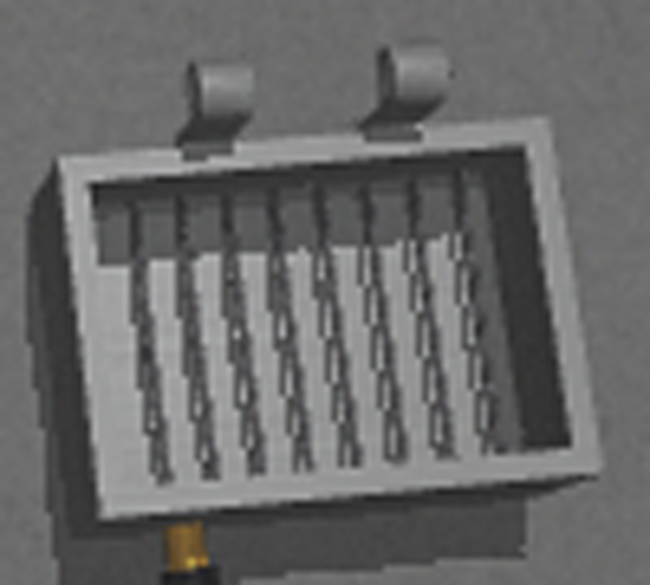

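Run:
```python
from h import *
def go(n,pts,f,ox,oy):
    p=camera_params(n); c=np.array([ray(p,((x+.5)/f-.5+ox,(y+.5)/f-.5+oy),.1)[:2] for x,y in pts])
    # order: hinge+y, hinge-y, far-y, far+y
    m=c.mean(0); ex=(c[0]+c[1]-c[2]-c[3])/2; ey=(c[0]+c[3]-c[1]-c[2])/2
    print(n,c.round(4).tolist(),"ctr",m.round(4),"size",np.linalg.norm(ex),np.linalg.norm(ey),"yaw",np.degrees(np.arctan2(ex[1],ex[0])),np.degrees(np.arctan2(-ey[0],ey[1])))
# scene: right=+y? 
go("scene",[(650,380),(62,390),(133,72),(676,63)],7,120,165)
go("top",[(57,158),(548,117),(602,470),(101,518)],6.5,325,155)
```

```text
scene [[0.5401, -0.1667], [0.5608, -0.3851], [0.4008, -0.402], [0.3794, -0.1823]] ctr [ 0.4703 -0.284 ] size 0.16120172842196967 0.22005097824952607 yaw 5.772418572634964 5.487700860429262
top [[0.5364, -0.167], [0.5575, -0.3865], [0.3997, -0.4012], [0.3775, -0.1829]] ctr [ 0.4678 -0.2844] size 0.15908327793607735 0.2199642634987617 yaw 5.51114939060035 5.657410601179194
```

```bash
python3 -m handwheel '[[0,0,0,-0.015,0],[0,0,0,-0.045,0],[0,0,0,-0.085,0],[0,0,0,-0.13,0],[0,-0.01,-0.003,-0.17,0],[0,-0.035,-0.009,-0.195,0.02],[0,-0.07,-0.018,-0.205,0.04],[0,-0.11,-0.029,-0.205,0.06],[0,-0.15,-0.039,-0.205,0.08],[0,-0.19,-0.05,-0.205,0.1],[0,-0.23,-0.06,-0.205,0.12],[0,-0.27,-0.071,-0.205,0.14],[0,-0.31,-0.082,-0.205,0.16],[0,-0.35,-0.092,-0.205,0.173],[0,-0.39,-0.103,-0.205,0.173],[0,-0.43,-0.113,-0.205,0.173],[0,-0.47,-0.124,-0.205,0.173],[0,-0.5,-0.131,-0.205,0.173],[0,-0.512,-0.135,-0.205,0.173],[0,-0.512,-0.135,-0.205,0.173]]'
python3 - <<'E'
from h import *
o=get_obs();print(o["force"],o["tool_rot"])
for n in["top","scene","wrist"]: cv2.imwrite(f"pics/{n}2.png",read_camera(n))
a=cv2.imread("pics/top2.png")[130:270,310:450];b=cv2.imread("pics/scene2.png")[130:270,90:230]
cv2.imwrite("pics/c2.png",cv2.hconcat([cv2.resize(x,(400,400)) for x in(a,b)]))
E
```

```text
time_s: 4.6
tool_pos: [0.4767, -0.2864, 0.2432]
tool_rot: [-179.8, 0.0, 95.3]
force: [-0.4, -0.1, -6.2]
grip_width: 0.0115
[-0.36364613 -0.12470629 -6.1725008 ] [-1.79807066e+02  3.66187873e-02  9.53183126e+01]
```

View pics/c2.png

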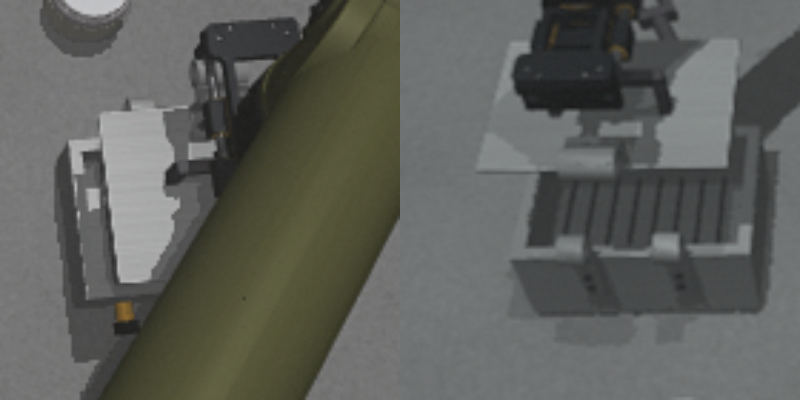

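View pics/wrist2.png

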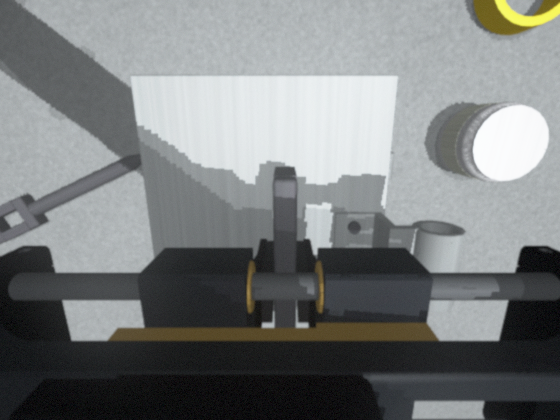

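Run:
```python
from h import *
o=get_obs();p=camera_params("wrist");T=o["tool_pos"];print(T,o["tool_rot"])
# in lid-oriented frame assuming yaw = tool yaw-90
a=np.radians(o["tool_rot"][2]-90);R=np.array([[np.cos(a),np.sin(a)],[-np.sin(a),np.cos(a)]])
for q,z in[((133,77),-.023),((397,77),-.023),((274,168),.0228),((297,168),.0228)]: print(q,(R@(ray(p,q,T[2]+z)-T)[:2]).round(4))
```

```text
[ 0.47865527 -0.28210715  0.24354007] [-1.79923137e+02 -1.21453897e-01  9.57003773e+01]
(133, 77) [-0.0886  0.1025]
(397, 77) [0.0641 0.1027]
(274, 168) [-0.0057  0.0564]
(297, 168) [0.0052 0.0564]
```

```bash
python3 -m handwheel '[[0,-0.001,0,0.02,0],[0,-0.001,0,0.045,0],[0,-0.001,0,0.065,0],[0,-0.001,0,0.08,0],[0,-0.001,0,0.088,0],[0,-0.001,0,0.09,0],[0,-0.001,0,0.09,0]]'
python3 - <<'E'
from h import *
for n in["top","scene"]: cv2.imwrite(f"pics/{n}3.png",read_camera(n))
o=get_obs();print(o["force"],o["tool_rot"],o["tool_pos"])
a=cv2.imread("pics/top3.png")[130:270,310:450];b=cv2.imread("pics/scene3.png")[150:260,110:220]
cv2.imwrite("pics/c3.png",cv2.hconcat([cv2.resize(x,(400,400)) for x in(a,b)]))
E
```

```text
time_s: 5.45
tool_pos: [0.4793, -0.2848, 0.155]
tool_rot: [180.0, 0.0, 95.6]
force: [0.7, -1.0, -5.4]
grip_width: 0.0115
[-0.2487309   0.03095376 -5.65937226] [1.79902524e+02 3.83590567e-02 9.56195167e+01] [ 0.47960909 -0.28522803  0.15554636]
```

View pics/c3.png

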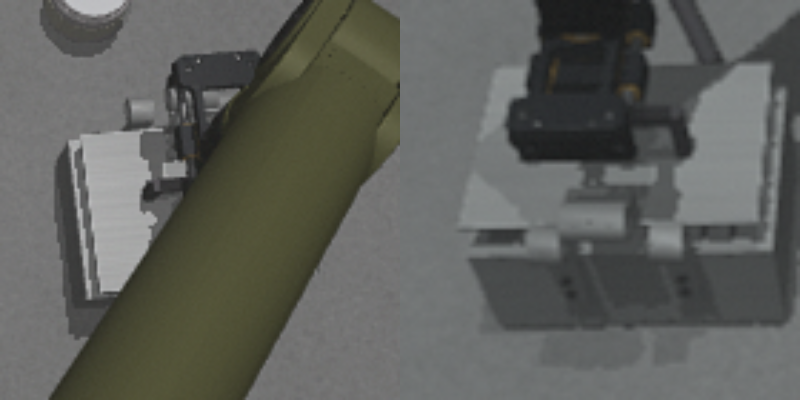

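Run:
```python
import cv2
b=cv2.imread("pics/scene3.png")[190:235,105:205]
cv2.imwrite("pics/c3z.png",cv2.resize(b,None,fx=8,fy=8,interpolation=cv2.INTER_CUBIC))
```

```text
(no output)
```

View pics/c3z.png

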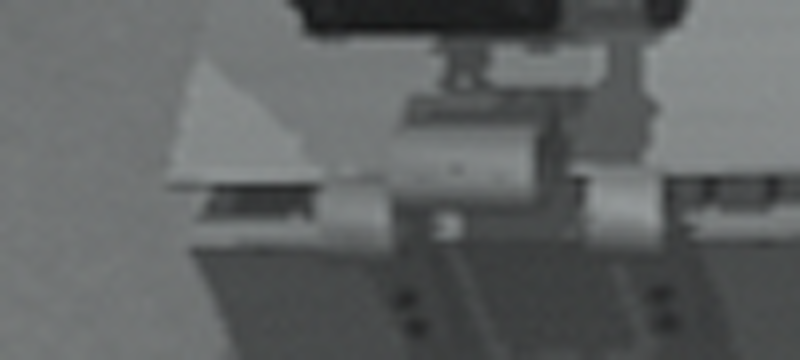

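Run:
```python
from h import *
p=camera_params("scene")
def f(x,y,z): return ray(p,((x+.5)/8-.5+105,(y+.5)/8-.5+190),z)
l=f(465,160,.1615);L=f(355,214,.132);R=f(625,208,.132)
print(l,L,R,(L+R)/2)
print(f(392,160,.1615)-f(538,163,.1615))
s=np.array([0.5645,-0.2748,.132]);print(proj(p,s),proj(p,[0.479+.0856+.0006,-.285+.0083,.1615]), (465.5/8-.5+105,160.5/8+189.5))
```

```text
[ 0.56524443 -0.28049642  0.1615    ] [ 0.56714464 -0.32156165  0.132     ] [ 0.55850858 -0.23656348  0.132     ] [ 0.56282661 -0.27906256  0.132     ]
[ 2.16276634e-03 -4.54601109e-02 -1.11022302e-16]
[167.33429056 216.55981684] [164.19835835 209.63694063] (162.6875, 209.5625)
```

```bash
python3 -m handwheel '[[0,0.0015,-0.001,0.008,0],[0,0.0015,-0.001,0.015,0],[0,0.0015,-0.001,0.02,0],[0,0.0015,-0.001,0.023,0],[0,0.0015,-0.001,0.025,0],[0,0.0015,-0.001,0.026,0],[0,0.0015,-0.001,0.026,0]]'
```

```text
time_s: 6.25
tool_pos: [0.4778, -0.2835, 0.1285]
tool_rot: [-180.0, 0.0, 95.6]
force: [0.3, 0.6, -5.1]
grip_width: 0.0109
```

```bash
python3 -m handwheel '[[0,0,0,0.001,0],[0,0,0,0.002,0],[0,0,0,0.003,0],[0,0,0,0.003,0]]'
```

```text
time_s: 6.65
tool_pos: [0.4779, -0.2836, 0.1265]
tool_rot: [180.0, -0.0, 95.6]
force: [-3.7, 2.1, 3.9]
grip_width: 0.0113
```

```bash
python3 -m handwheel '[[0.02,0,0,0.002,0],[0.03,0,0,0.002,0],[0.04,0,0,0,0],[0.04,0,0,-0.03,0],[0.04,0,0,-0.07,0],[0.04,0,0,-0.11,0],[0.04,0,0,-0.15,0],[0.04,0.04,0,-0.18,0],[0.05,0.08,0,-0.18,0],[0.05,0.09,0,-0.18,0],[0.05,0.09,0,-0.18,0]]'
python3 - <<'E'
from h import *
o=get_obs();print(o["force"],o["tool_rot"],o["tool_pos"])
p=camera_params("wrist");np.save("p4.npy",p,allow_pickle=True)
for n in["wrist","scene","top"]: cv2.imwrite(f"pics/{n}4.png",read_camera(n))
E
```

```text
time_s: 7.75
tool_pos: [0.4695, -0.1921, 0.3058]
tool_rot: [179.9, -0.0, 95.9]
force: [-0.3, 0.1, 0.3]
grip_width: 0.0491
[-0.25409066  0.11553244  0.28802203] [ 1.79917865e+02 -4.43052080e-02  9.58624306e+01] [ 0.46951409 -0.19207236  0.30575712]
```

View pics/wrist4.png

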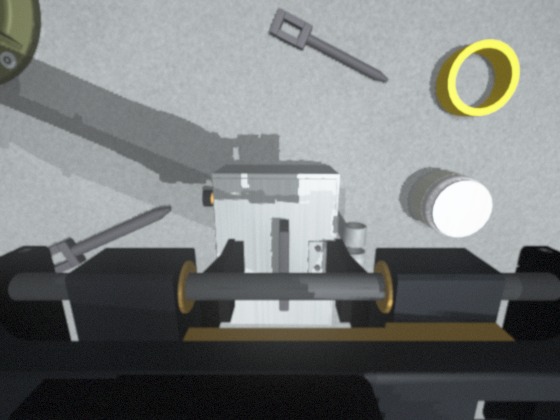

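View pics/scene4.png

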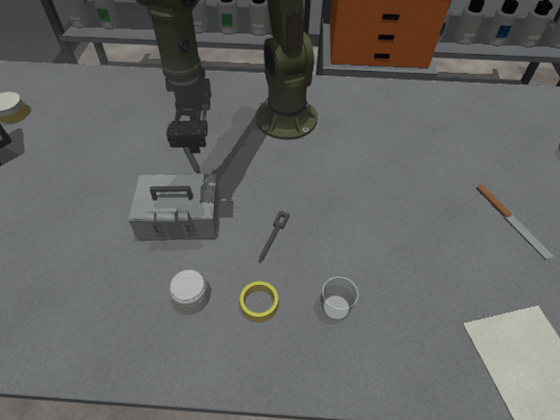

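Run:
```python
import cv2
b=cv2.imread("pics/scene4.png")[165:250,120:230]
cv2.imwrite("pics/c4z.png",cv2.resize(b,None,fx=7,fy=7,interpolation=cv2.INTER_CUBIC))
```

```text
(no output)
```

View pics/c4z.png

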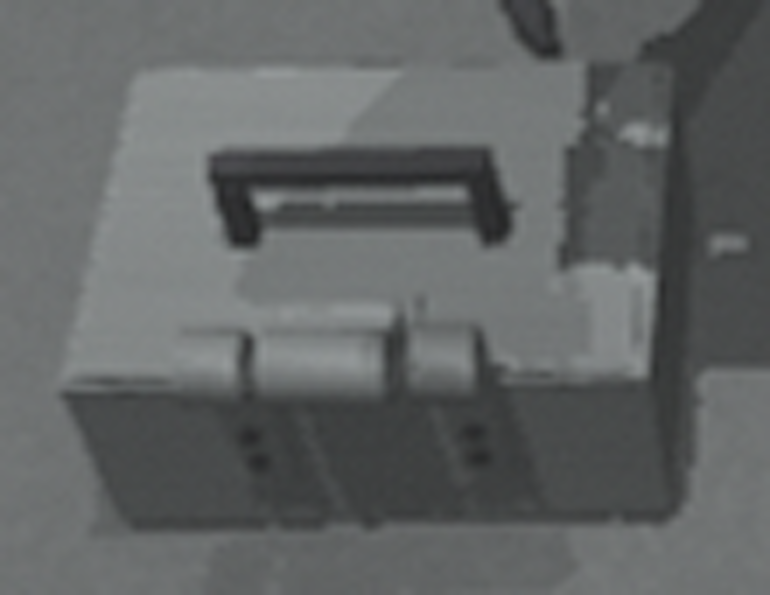

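```bash
python3 -m handwheel '[[0.07,0.02,0.007,0.01,-0.1],[0.07,0.05,0.017,0.03,-0.24],[0.07,0.08,0.027,0.05,-0.38],[0.07,0.11,0.037,0.07,-0.52],[0.07,0.14,0.047,0.09,-0.66],[0.07,0.165,0.055,0.1,-0.8],[0.07,0.179,0.06,0.1,-0.94],[0.07,0.179,0.06,0.1,-1.07],[0.07,0.179,0.06,0.1,-1.14],[0.07,0.179,0.06,0.1,-1.14],[0.07,0.179,0.06,0.1,-1.14]]' 60
python3 - <<'E'
from h import *
o=get_obs();print(o["tool_rot"],o["tool_pos"])
p=camera_params("wrist");np.save("p5.npy",p,allow_pickle=True)
cv2.imwrite(f"pics/wrist5.png",read_camera("wrist"))
E
```

```text
time_s: 9.0
tool_pos: [0.5113, -0.0114, 0.2052]
tool_rot: [-180.0, -0.0, 160.7]
force: [-1.1, -1.0, 0.7]
grip_width: 0.07
[-1.79952836e+02 -1.05791020e-02  1.60689047e+02] [ 0.51131652 -0.01139191  0.20521435]
```

View pics/wrist5.png

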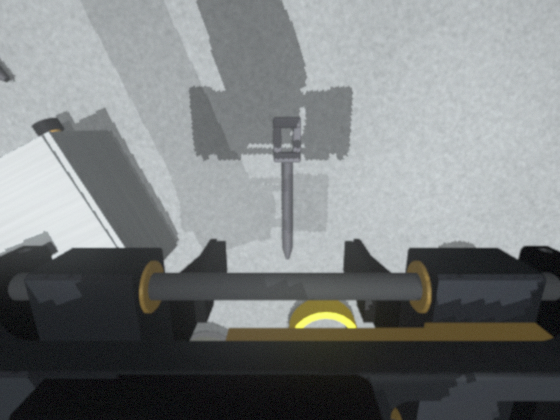

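Run:
```python
import cv2
from h import *
b=cv2.imread("pics/wrist5.png")[105:265,240:340]
cv2.imwrite("pics/c5z.png",cv2.resize(b,None,fx=5,fy=5,interpolation=cv2.INTER_CUBIC)[:,:])
p=camera_params("wrist")
for q,z in[((287,117.5),.014),((287,162),.007),((288.5,258),.007),((273.5,140),.014),((300.5,140),.014)]: print(q,ray(p,q,z).round(4))
```

```text
(287, 117.5) [0.4327 0.0193 0.014 ]
(287, 162) [0.4813 0.0026 0.007 ]
(288.5, 258) [ 0.602 -0.037  0.007]
(273.5, 140) [ 0.4512 -0.0037  0.014 ]
(300.5, 140) [0.4615 0.026  0.014 ]
```

View pics/c5z.png

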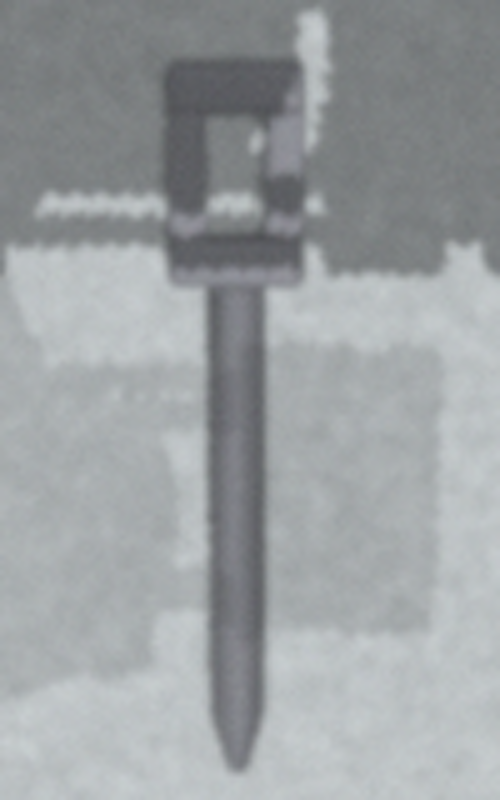

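```bash
python3 -m handwheel '[[0.055,0.02,0.001,0.03,-0.01],[0.055,0.045,0.003,0.07,-0.016],[0.055,0.052,0.003,0.115,-0.016],[0.055,0.052,0.003,0.155,-0.016],[0.055,0.052,0.003,0.185,-0.016],[0.055,0.052,0.003,0.198,-0.016],[0.055,0.052,0.003,0.202,-0.016],[0.055,0.052,0.003,0.202,-0.016]]' 60;python3 - <<'E'
from h import *
o=get_obs();print(o["tool_rot"],o["tool_pos"],o["force"])
cv2.imwrite(f"pics/wrist6.png",read_camera("wrist"))
E
```

```text
time_s: 9.85
tool_pos: [0.4637, 0.0097, 0.0041]
tool_rot: [180.0, 0.0, 161.8]
force: [0.2, 1.0, 0.1]
grip_width: 0.0548
[1.79995534e+02 4.17928225e-02 1.61803895e+02] [0.46370298 0.00965937 0.00407905] [0.20368448 0.96664206 0.12521563]
```

View pics/wrist6.png

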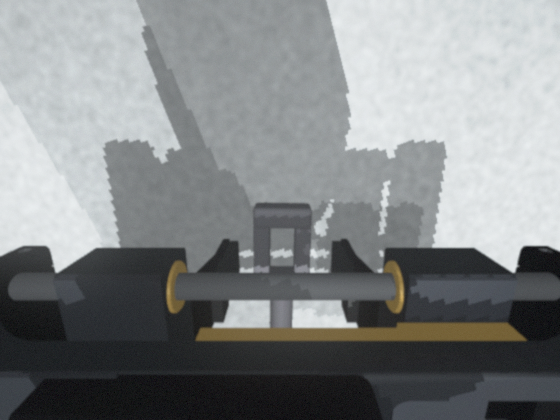

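Handle between the fingers, centred (254–312 between pads at 230/340). Close.

```bash
python3 -m handwheel '[[0.02,0,0,0,0],[0.02,0,0,0,0],[0.02,0,0,0,0],[0.02,0,0,0,0],[0.02,0,0,0,0]]' 60;python3 - <<'E'
from h import *
o=get_obs();print(o["tool_rot"],o["tool_pos"],o["force"])
p=camera_params("wrist")
for z in(.014,): 
  b=ray(p,(282.5,206),z);print(b,np.linalg.norm((b-o["tool_pos"])[:2]))
E
```

```text
time_s: 10.4
tool_pos: [0.4633, 0.0099, 0.0041]
tool_rot: [180.0, 0.0, 161.9]
force: [-1.0, -1.1, 4.9]
grip_width: 0.031
[1.79976079e+02 2.71197565e-02 1.61857948e+02] [0.46330833 0.00986278 0.0040682 ] [-1.00276642 -1.09672466  4.8935888 ]
[0.43033618 0.02001851 0.014     ] 0.03450074293904154
```

```bash
python3 -m handwheel '[[0.02,0,0,-0.01,0],[0.02,0,0,-0.03,0],[0.02,0,0,-0.06,0],[0.02,0,0,-0.09,0],[0.02,-0.01,0,-0.115,0.08],[0.02,-0.02,0,-0.125,0.2],[0.02,-0.03,0,-0.125,0.33],[0.02,-0.04,0,-0.125,0.46],[0.02,-0.05,0,-0.125,0.59],[0.02,-0.06,0,-0.125,0.72],[0.02,-0.07,0,-0.125,0.85],[0.02,-0.08,-0.001,-0.125,0.97],[0.02,-0.08,-0.001,-0.125,1.07],[0.02,-0.08,-0.001,-0.125,1.13],[0.02,-0.08,-0.001,-0.125,1.156],[0.02,-0.08,-0.001,-0.125,1.156],[0.02,-0.08,-0.001,-0.125,1.156]]' 60;python3 - <<'E'
from h import *
o=get_obs();print(o["tool_rot"],o["tool_pos"],o["force"])
for n in["wrist","scene","top"]: cv2.imwrite(f"pics/{n}7.png",read_camera(n))
o=get_obs();print(o["tool_rot"],o["tool_pos"],o["force"])
a=cv2.imread("pics/scene7.png")[160:260,115:295];b=cv2.imread("pics/top7.png")[130:220,265:427]
cv2.imwrite("pics/c7.png",cv2.resize(a,None,fx=4.4,fy=4.4,interpolation=cv2.INTER_CUBIC))
cv2.imwrite("pics/d7.png",cv2.resize(b,None,fx=4.8,fy=4.8,interpolation=cv2.INTER_CUBIC))
E
```

```text
time_s: 12.1
tool_pos: [0.5386, -0.0159, 0.1286]
tool_rot: [180.0, -0.0, 95.7]
force: [0.9, -0.3, -1.4]
grip_width: 0.0312
[ 1.79998674e+02 -1.27606982e-02  9.56805269e+01] [ 0.53855709 -0.01585286  0.12864648] [ 0.93007862 -0.30225351 -1.38738503]
[ 1.79992729e+02 -9.29508744e-03  9.56491850e+01] [ 0.53864528 -0.01593428  0.12863886] [-0.12071702 -0.63001456 -1.50950643]
```

View pics/c7.png

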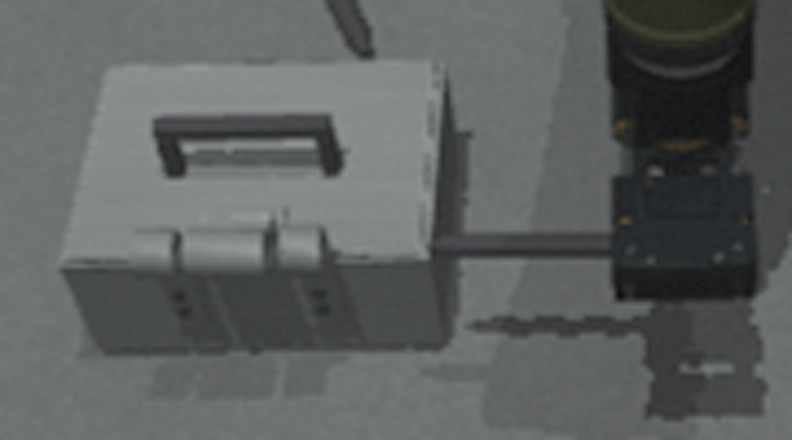

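View pics/d7.png

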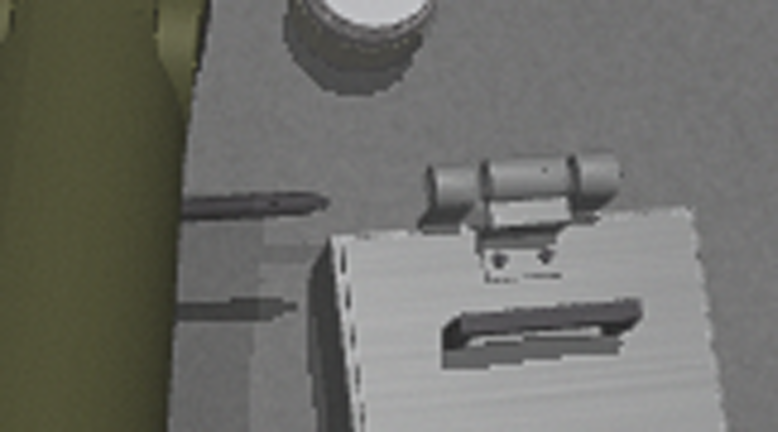

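View pics/wrist7.png

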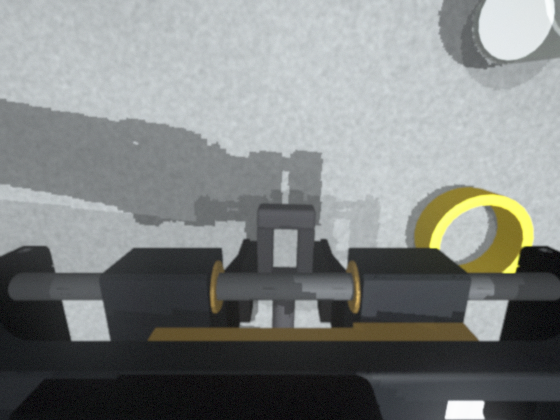

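Run:
```python
import cv2
a=cv2.imread("pics/scene7.png")[200:230,140:260];b=cv2.imread("pics/top7.png")[155:185,295:415]
o=[cv2.resize(cv2.convertScaleAbs(x,alpha=1.5),None,fx=6.6,fy=6.6,interpolation=cv2.INTER_CUBIC) for x in(a,b)]
cv2.imwrite("pics/e7.png",cv2.vconcat(o))
```

```text
(no output)
```

View pics/e7.png

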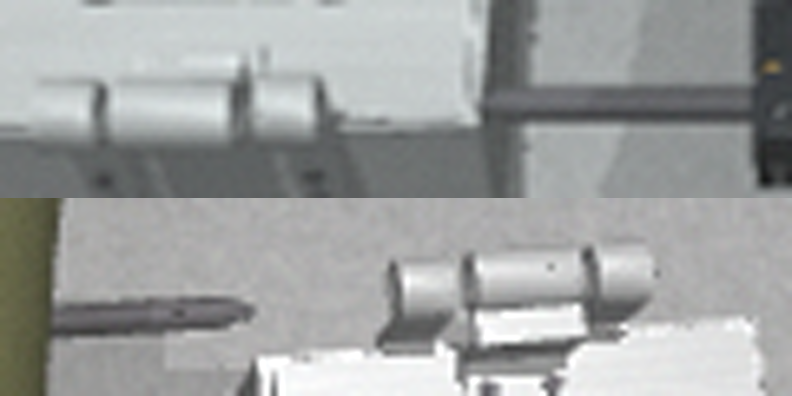

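```bash
cat > cmp.py <<'E'
from h import *
H=np.array([0.5645,-0.2748,.132]);a=np.radians(5.6);ey=np.array([-np.sin(a),np.cos(a),0])
def crop(n,X,ox,oy,f=6.6):
    u=proj(camera_params(n),X);return ((u-[ox,oy]+.5)*f-.5).round(1)
E
python3 - <<'E'
from cmp import *
T=np.array([.5387,-.0159,.129+.003]);a=np.radians(95.65-180);d=np.array([np.cos(a),np.sin(a),0])
for s in(.042,-.042): print("kn",s,crop("scene",H+ey*s,140,200),crop("top",H+ey*s,295,155))
for s in(.05,.1,.13,.1455): print("pin",s,crop("scene",T+d*s,140,200),crop("top",T+d*s,295,155))
E
```

```text
kn 0.042 [292.7 110. ] [420.4  88.8]
kn -0.042 [ 73.5 114.2] [614.9  72.4]
pin 0.05 [728.9 100.7] [ 27.  122.9]
pin 0.1 [599.6 103.3] [144.5 112.9]
pin 0.13 [521.8 104.9] [214.8 106.9]
pin 0.1455 [481.6 105.7] [251.1 103.8]
```

Run:
```python
from cmp import *
T=np.array([.5387,-.0159,.132]);a=np.radians(95.65-180);d=np.array([np.cos(a),np.sin(a),0])
def solve(X,rs,rt):
    J=[]
    for n in("scene","top"):
        J.append([(crop2(n,X+e)-crop2(n,X-e))/.02 for e in(np.array([.01,0,0]),np.array([0,0,.01]))])
    return np.linalg.solve(J,[rs,rt])*1000
def crop2(n,X): return proj(camera_params(n),X)[1]*6.6
print("base mm dx,dz",solve(T+d*.065,1.5,1.2))
print("tip",solve(T+d*.13,-1.5,8.5))
print("kn+",solve(H+ey*.042,-3,2.5+.5),"kn-",solve(H-ey*.042,-3,3.6-.6))
```

```text
base mm dx,dz [-0.19596723 -1.22375586]
tip [-2.92541296 -2.91270972]
kn+ [-1.3548815   0.12719398] kn- [-1.35871253  0.11646796]
```

Run:
```python
from cmp import *
b=cv2.imread("pics/wrist7.png")[195:345,225:345]
cv2.imwrite("pics/f7.png",cv2.resize(b,None,fx=5,fy=4,interpolation=cv2.INTER_CUBIC)[:,:])
p=camera_params("wrist");T=np.array(get_obs()["tool_pos"])+[0,0,.003];a=np.radians(get_obs()["tool_rot"][2]-180);d=np.array([np.cos(a),np.sin(a),0])
for s in(-.0345,-.01,.05,.06,.07): print(s,proj(p,T+d*s),proj(p,T+d*s+[0,0,.007]))
```

```text
-0.0345 [285.9267013  202.47075217] [285.96435199 205.79322532]
-0.01 [285.82175251 243.40550743] [285.85356825 248.26699243]
0.05 [285.5965224  331.25539946] [285.61706369 338.94130251]
0.06 [285.56277456 344.41857908] [285.58177233 352.47178009]
0.07 [285.52998652 357.20739395] [285.54752089 365.60355707]
```

View pics/f7.png

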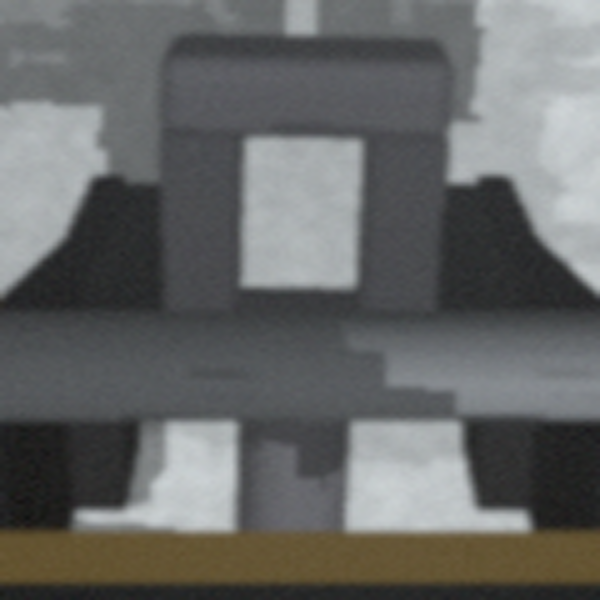

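```bash
python3 -m handwheel '[[0.02,-0.01,-0.0014,-0.002,-0.021],[0.02,-0.025,-0.0014,-0.002,-0.021],[0.02,-0.04,-0.0014,-0.002,-0.021],[0.02,-0.05,-0.0014,-0.002,-0.021],[0.02,-0.05,-0.0014,-0.002,-0.021],[0.02,-0.05,-0.0014,-0.002,-0.021]]' 60;python3 - <<'E'
from cmp import *
for n in["scene","top"]: cv2.imwrite(f"pics/{n}8.png",read_camera(n))
o=get_obs();print(o["tool_rot"],o["tool_pos"],o["force"])
a=cv2.imread("pics/scene8.png")[200:230,140:260];b=cv2.imread("pics/top8.png")[155:185,295:415]
im=[cv2.resize(cv2.convertScaleAbs(x,alpha=1.5),None,fx=6.6,fy=6.6,interpolation=cv2.INTER_CUBIC) for x in(a,b)]
cv2.imwrite("pics/e8.png",cv2.vconcat(im))
T=o["tool_pos"]+[0,0,.003];a=np.radians(95.6-180);d=np.array([np.cos(a),np.sin(a),0])
for s in(.05,.08,.1,.13,.1455): print("pin",s,crop("scene",T+d*s,140,200),crop("top",T+d*s,295,155)+[0,198])
E
```

```text
time_s: 12.85
tool_pos: [0.5421, -0.0654, 0.1305]
tool_rot: [-180.0, -0.0, 96.8]
force: [0.7, 0.1, -1.5]
grip_width: 0.0312
[-1.79990478e+02 -3.77980291e-02  9.68958337e+01] [ 0.54217994 -0.06475392  0.13044986] [ 0.04245453 -0.58399628 -2.5298393 ]
pin 0.05 [602.1  98.1] [142.8 313.3]
pin 0.08 [524.4  99.6] [213.2 307.4]
pin 0.1 [472.5 100.7] [260.  303.4]
pin 0.13 [394.6 102.2] [330.2 297.5]
pin 0.1455 [354.3 103. ] [366.3 294.4]
```

View pics/e8.png

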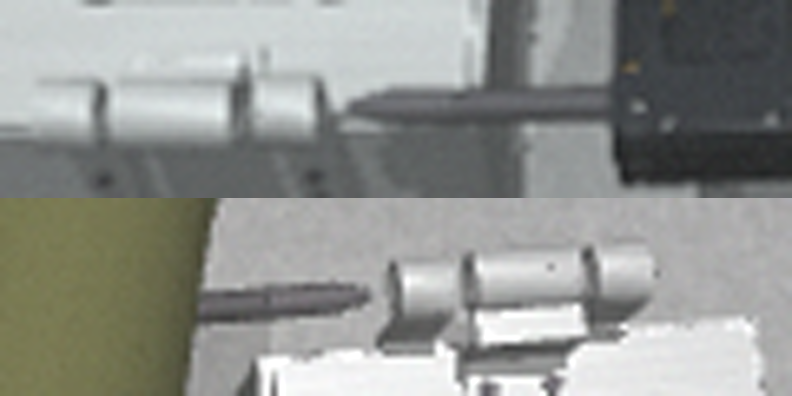

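```bash
python3 -m handwheel '[[0.02,-0.006,-0.0001,0,0],[0.02,-0.014,-0.0003,0,0],[0.02,-0.022,-0.0005,0,0],[0.02,-0.03,-0.0007,0,0],[0.02,-0.036,-0.0008,0,0],[0.02,-0.036,-0.0008,0,0]]'
```

```text
time_s: 13.55
tool_pos: [0.5456, -0.1033, 0.1306]
tool_rot: [180.0, 0.0, 96.7]
force: [-0.2, -0.6, -1.6]
grip_width: 0.0311
```

```bash
python3 -m handwheel '[[0.02,-0.006,-0.0001,0,0],[0.02,-0.012,-0.0003,0,0],[0.02,-0.018,-0.0004,0,0],[0.02,-0.024,-0.0005,0,0],[0.02,-0.03,-0.0007,0,0],[0.02,-0.03,-0.0007,0,0]]'
python3 - <<'E'
from cmp import *
for n in["scene","top"]: cv2.imwrite(f"pics/{n}9.png",read_camera(n))
o=get_obs();print(o["tool_rot"],o["tool_pos"],o["force"],o["wrist_torque"])
a=cv2.imread("pics/scene9.png")[200:230,140:260];b=cv2.imread("pics/top9.png")[155:185,295:415]
im=[cv2.resize(cv2.convertScaleAbs(x,alpha=1.5),None,fx=6.6,fy=6.6,interpolation=cv2.INTER_CUBIC) for x in(a,b)]
cv2.imwrite("pics/e9.png",cv2.vconcat(im))
E
```

```text
time_s: 14.15
tool_pos: [0.5485, -0.133, 0.1307]
tool_rot: [180.0, 0.0, 96.7]
force: [0.4, 0.5, -2.1]
grip_width: 0.0315
[-1.79998988e+02 -1.11456020e-02  9.67971022e+01] [ 0.54851796 -0.13166899  0.13052475] [ 0.09657707  0.91516633 -0.9475345 ] [-0.0422633   0.08825466 -0.0169602 ]
```

View pics/e9.png

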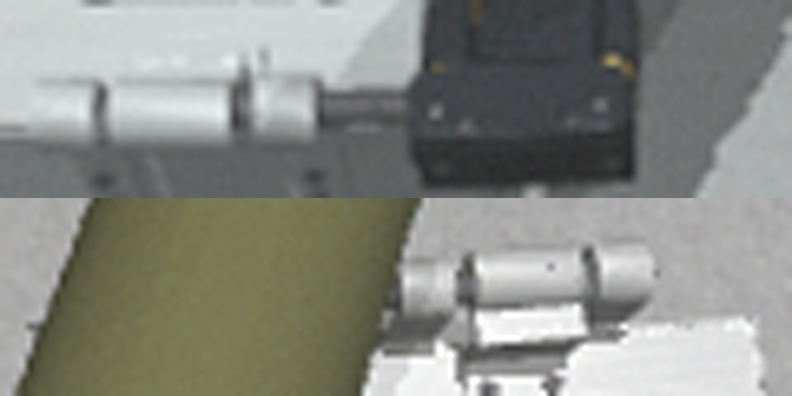

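```bash
python3 -m handwheel '[[0.02,-0.006,-0.0001,0,0],[0.02,-0.012,-0.0003,0,0],[0.02,-0.018,-0.0004,0,0],[0.02,-0.024,-0.0005,0,0],[0.02,-0.03,-0.0007,0,0],[0.02,-0.03,-0.0007,0,0]]';python3 -m handwheel '[[0.02,-0.005,-0.0001,0,0],[0.02,-0.01,-0.0002,0,0],[0.02,-0.015,-0.0003,0,0],[0.02,-0.02,-0.0004,0,0],[0.02,-0.02,-0.0004,0,0]]'
```

```text
time_s: 14.85
tool_pos: [0.5514, -0.163, 0.1307]
tool_rot: [180.0, 0.1, 96.7]
force: [0.4, -0.0, -2.0]
grip_width: 0.0311
time_s: 15.35
tool_pos: [0.5533, -0.1825, 0.1306]
tool_rot: [180.0, 0.0, 96.7]
force: [1.0, 0.4, -1.1]
grip_width: 0.0311
```

```bash
python3 -m handwheel '[[0.02,-0.005,-0.0001,0,0],[0.02,-0.01,-0.0002,0,0],[0.02,-0.015,-0.0003,0,0],[0.02,-0.017,-0.0004,0,0],[0.02,-0.017,-0.0004,0,0]]';python3 -m handwheel '[[0.02,-0.001,0,0,0],[0.02,-0.002,0,0,0],[0.02,-0.003,-0.0001,0,0],[0.02,-0.003,-0.0001,0,0]]'
python3 - <<'E'
from cmp import *
for n in["scene","top","wrist"]: cv2.imwrite(f"pics/{n}10.png",read_camera(n))
o=get_obs();print(o["tool_rot"],o["tool_pos"],o["force"],o["wrist_torque"])
a=cv2.imread("pics/scene10.png")[190:235,130:210];b=cv2.imread("pics/top10.png")[150:195,340:420]
im=[cv2.resize(cv2.convertScaleAbs(x,alpha=1.5),None,fx=5,fy=5,interpolation=cv2.INTER_CUBIC) for x in(a,b)]
cv2.imwrite("pics/e10.png",cv2.vconcat(im))
E
```

```text
time_s: 15.85
tool_pos: [0.5549, -0.1989, 0.1306]
tool_rot: [180.0, 0.0, 96.8]
force: [-0.1, -0.2, -1.4]
grip_width: 0.0312
time_s: 16.25
tool_pos: [0.5553, -0.2014, 0.1306]
tool_rot: [180.0, 0.0, 96.8]
force: [0.6, -0.2, -1.5]
grip_width: 0.0313
[ 1.79994648e+02 -9.57278990e-03  9.68235767e+01] [ 0.55526959 -0.201185    0.13057222] [-0.38191352  0.06342711 -1.42941503] [-0.02536623  0.01354411 -0.03785835]
```

View pics/e10.png

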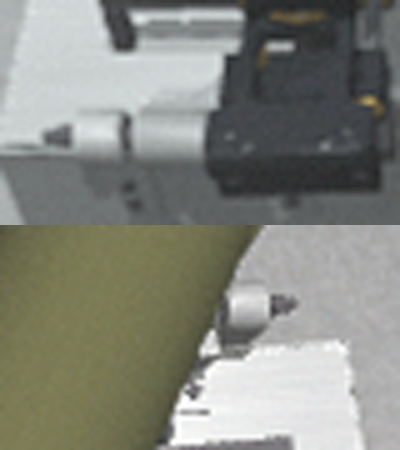

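```bash
python3 -m handwheel '[[0.02,-0.001,0,0,0],[0.02,-0.002,0,0,0],[0.02,-0.003,-0.0001,0,0],[0.02,-0.003,-0.0001,0,0]]';python3 -m handwheel '[[0.02,-0.001,0,0,0],[0.02,-0.002,0,0,0],[0.02,-0.002,0,0,0]]'
```

```text
time_s: 16.8
tool_pos: [0.5555, -0.2029, 0.1305]
tool_rot: [-180.0, -0.1, 96.9]
force: [-1.3, 4.4, 1.7]
grip_width: 0.0309
time_s: 17.1
tool_pos: [0.5555, -0.2029, 0.1303]
tool_rot: [-179.9, -0.3, 96.9]
force: [-2.9, 9.5, 1.7]
grip_width: 0.0313
```

```bash
python3 -m handwheel '[[0.034,0,0,0,0],[0.042,0,0,0,0],[0.05,0,0,0,0],[0.05,0,0,0,0],[0.05,0,0,-0.01,0],[0.05,0,0,-0.03,0],[0.05,0,0,-0.07,0],[0.05,0,0,-0.11,0],[0.05,0.03,0,-0.15,0],[0.05,0.07,0,-0.17,0],[0.05,0.1,0,-0.18,0],[0.05,0.1,0,-0.18,0]]'
python3 - <<'E'
from cmp import *
o=get_obs();print(o["tool_rot"],o["tool_pos"],o["force"])
p=camera_params("wrist");np.save("p11.npy",p,allow_pickle=True)
for n in["wrist","scene","top"]: cv2.imwrite(f"pics/{n}11.png",read_camera(n))
a=cv2.imread("pics/scene11.png")[190:240,120:220];b=cv2.imread("pics/top11.png")[155:185,335:415]
cv2.imwrite("pics/e11.png",cv2.resize(cv2.convertScaleAbs(a,alpha=1.5),None,fx=8,fy=8,interpolation=cv2.INTER_CUBIC))
E
```

```text
time_s: 18.3
tool_pos: [0.5453, -0.1018, 0.3132]
tool_rot: [179.7, -0.1, 97.3]
force: [-0.2, 1.1, 0.1]
grip_width: 0.0501
[ 1.79726139e+02 -1.45599834e-01  9.72613992e+01] [ 0.54525578 -0.10183499  0.31322236] [-0.17611712  1.1073832   0.07399437]
```

View pics/e11.png

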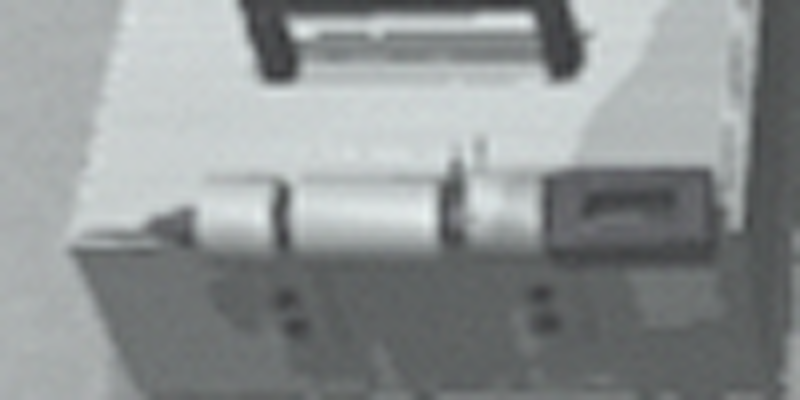

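View pics/wrist11.png

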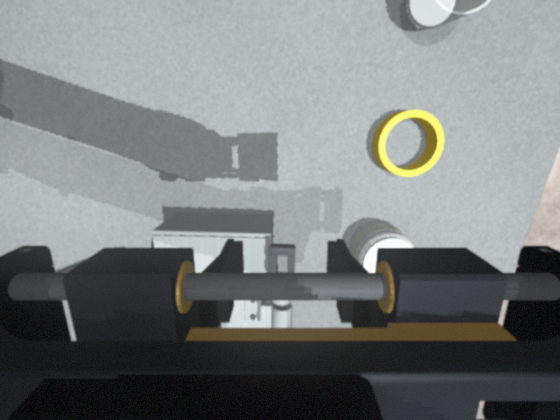

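View pics/top11.png

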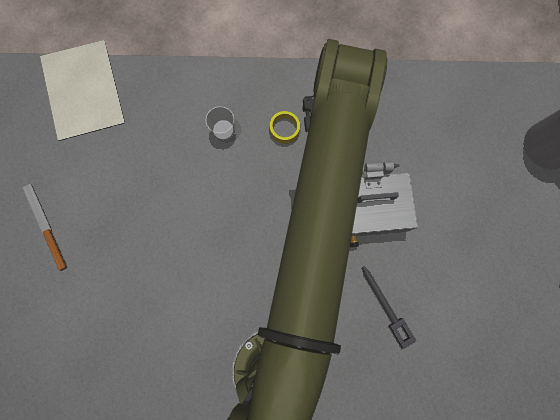

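```bash
python3 -m handwheel '[[0.05,0.04,0,-0.02,0],[0.05,0.09,0,-0.02,0],[0.05,0.14,0,-0.02,0],[0.05,0.18,0,-0.02,0],[0.05,0.2,0,-0.02,0],[0.05,0.2,0,-0.02,0]]'
python3 - <<'E'
from cmp import *
for n in["scene","top"]: cv2.imwrite(f"pics/{n}12.png",read_camera(n))
a=cv2.imread("pics/scene12.png")[200:230,125:225];b=cv2.imread("pics/top12.png")[150:190,325:425]
cv2.imwrite("pics/e12.png",cv2.vconcat([cv2.resize(cv2.convertScaleAbs(x,alpha=1.5),None,fx=8,fy=8,interpolation=cv2.INTER_CUBIC) for x in(a,b)]))
for s in(.106,.054,.03,.023,-.023,-.03,-.054,-.074):
  print(s,crop("scene",H+ey*s,125,200,8),crop("top",H+ey*s,325,150,8)+[0,240])
E
```

```text
time_s: 19.05
tool_pos: [0.5197, 0.0939, 0.3297]
tool_rot: [-179.9, 0.0, 97.0]
force: [0.6, -1.3, 1.0]
grip_width: 0.0497
0.106 [676.5 129.5] [ 88.9 403. ]
0.054 [512.7 132.7] [235.8 390.6]
0.03 [437.  134.1] [303.4 384.9]
0.023 [414.9 134.6] [323.1 383.2]
-0.023 [269.4 137.4] [452.3 372.3]
-0.03 [247.2 137.8] [471.9 370.7]
-0.054 [171.2 139.3] [539. 365.]
-0.074 [107.8 140.5] [594.9 360.3]
```

View pics/e12.png

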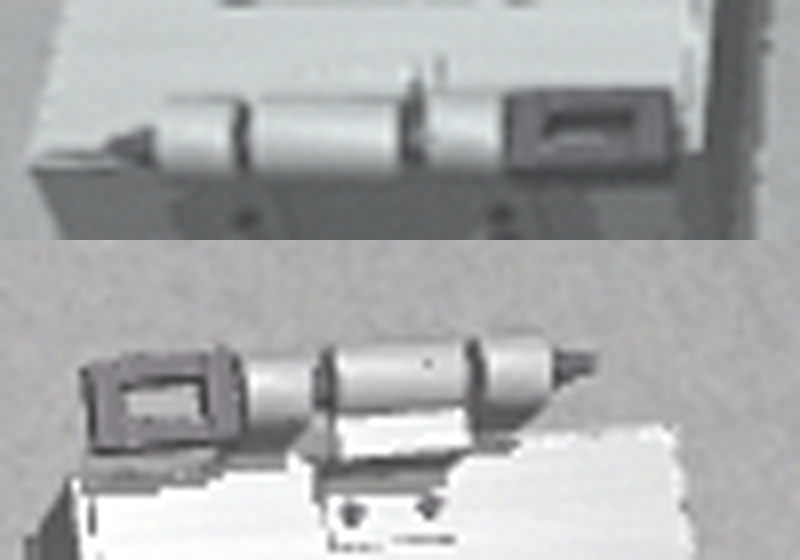

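View pics/scene12.png

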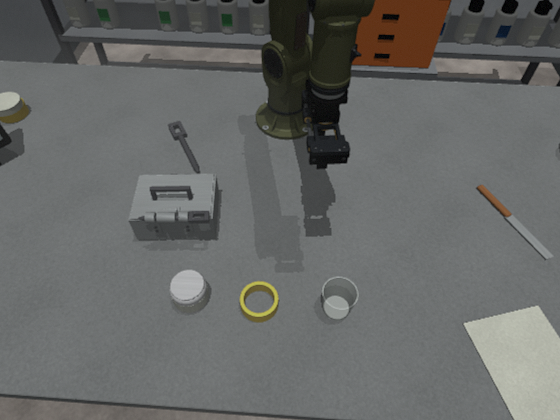

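```bash
python3 -c "
from cell import *
print(sign_off())"
```

```text
the job is handed in; nothing more can be done
None
```

The lid is hinged back on the tank and the job was handed in at about 19 s of the 67 s. I set the lid on the tank with its knuckle between the tank's two, then threaded the smaller pin in from the +y end until its shoulder met the outer knuckle.

**Last checks**
- **Seating force:** the push along the hinge rose to about 9.5 N with no further travel. The shoulder came out at about 55 mm along the hinge axis, against 54 mm nominal.
- **Pin:** the final top and scene views show it through all three knuckles with no visible gap at the shoulder.
- **Lid:** it lies shut, its knuckle about 2.5 mm off centre along the hinge, inside the 9 mm allowed.
- **Bystanders:** the tape, cup and tin are where they started. The gripper is clear of everything.

**What disagreed**
- **Tip projection:** it measured about 16 mm in both views, where 20 mm is expected with the shoulder tight. I put this down to the blurred thin tip and to the knuckle edges; any real gap at the shoulder should be 2 mm or less.
- **Pin tilt in the grip:** before insertion it sat about 1 to 2.4° off in yaw and 1.5° nose-down. I corrected the yaw by 1.2° and raised the pin 2 mm; the interface cannot correct the droop.

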